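# Set the belt sander to speed 4 and start it

### The arm

A 6-joint arm with a two-finger parallel gripper is mounted at the origin on the work surface. World frame = base frame: x ahead of the robot, y to its left, z up, the work surface at z = 0. Lengths are in m, angles in rad, forces in N, time in s.
With the tool pointing down it reaches from about 0.2 to 0.875 m from the base axis. Payload 3.4 kg.
Tool frame: the origin (TCP) lies at the centre of the arm's flange, where the gripper is bolted on; the fingertips stand 199 mm ahead of it and the grasp point (between the pads) lies 180 mm ahead of it; z points along the fingers, y is the line along which they close (so a half turn about z gives the same grasp; the last joint's range is limited). The gripper opens to 94 mm and grips with 3 to 60 N. Pads are 16 mm wide; open, the fingers measure 119 mm over their backs; the gripper's body (75 mm by 177 mm) begins 78 mm behind the grasp point.
Start: joints at [1.052, 0.276, 1.505, -0, 1.361, -0.121], TCP at [0.223, 0.53, 0.405] pointing down, gripper open.
Joint ranges: [-2.89, 2.89], [-0.75, 2.08], [0.22, 2.7], [-1.18, 4.32], [0.11, 2.71], [-2.7, 2.7]. Speed limits (rad/s): [2.57, 2.57, 3.14, 3.14, 3.14, 3.14].

### API

Orientations are given as a rotation vector (axis times angle).
In Python, from workcell import manip, cams, ticket gives the robot as it stands.
- The arm moves only by the tool apply_moves, never from a script. Its argument "series" is a list of rows, each an object with "delta_pos": the shift along the tool's x, y, z normalised to -1 to 1, where 1 is 15 cm, a list of three; "delta_rot": the turn, a rotation vector about the tool's x, y, z normalised to -1 to 1, where 1 is pi/2 rad, a list of three. A call has 1 to 12 rows; each row is the pose to reach, as a shift and turn from the pose commanded when the call began, along the tool's axes at that moment; what a row does not reach only later rows make up. A row lasts 1/8 s, in which the tool goes at most 62.5 mm and 10.7 degrees, less where a joint would pass 70% of its speed; a pose out of reach is approached as far as the arm can. A call with a number of a shift or a turn outside -1 to 1 is refused whole. A call with a gripper value outside its range is refused whole. "grip" is the gripper command: -1 is shut, 1 is fully open, values between are in proportion, set as the call begins (left out, the last holds). The fingers move at their own pace and stop on an object; "newtons" is the grip in N (left out, the last holds). Time passes only in rows, so rows that repeat a pose let the fingers close. It gives the time, the measured TCP pose, the force, the opening and the grip force at its end, in the units of the state.
- manip.get_obs(): the state, without advancing time (a new reading comes with each control period).
- cams.snapshot(name): name is "side" or "top"; returns a dict with "frame" (384x512x3 uint8, blue, green, red), "K" (3x3 intrinsics, pixels), "pose" (4x4, takes a point from camera to world coordinates). Camera axes: x right, y down, z forward; pixel columns grow to the right and rows downward; lengths in m; the calibration is good to about 2 mm. A picture is of the moment at which its call begins. There is no depth.
- ticket.sign_off(): hands the job in; it is judged then, once.
Trained networks look in a picture, given as the dict that the camera call returned (one of the last four; its "shot" number tells which), for a name from the list of things; names that differ only in an ending like _2 or _b are one class to them, and where a whole thing is asked for, a point or a joint stands for the part that bears it (a point fixed in the world has none). Each returns a list of dicts, best first, with "conf" (0 to 1); they miss things now and then, are a little off and sometimes report something else, mostly with a low value. They report only what shows in the picture. A call takes as long as a camera call.
- cams.trace(thing, picture): "pixels" (384x512 bool, what is visible of it) and "centre" ([column, row] in pixels, amid what is visible of it).
- cams.landmark_of(thing, picture): "centre" ([column, row] in pixels: a listed point, or the origin of a listed thing).
The state is a dict: "t": time; "joint_pos": joint angles; "joint_vel": joint speeds; "joint_torque": joint torques, N m; "eef_pos": TCP position; "ee_rot": TCP orientation; "force": force on the tool from outside, world axes, zero at the start; "torque": the same for the moment, N m; "opening": opening from 0.0 (shut) to 1.0 (fully open); "gripper_force": force on a finger pad.
Only numpy, scipy, OpenCV 4.12 (cv2) and the standard library are available. Lean on these libraries where they do the work, as an engineer would, in place of code of your own. Each camera call takes 0.05 s, during which the arm holds its last target. There are 200 camera calls.

### The job

With a fingertip, push the lever of the speed selector round, counting the clicks, to speed 4: the fourth click clockwise from its off stop. With the lever resting in that click, and not before, press the small start button on the start/stop station right down and let it come back up. Do not press the big stop button, push gently without forcing anything, and do not move or lift the things standing about.

Things in the scene. Friction and masses are not known exactly. Their poses are not given: they have to be found in the camera images.
- selector: speed selector: grey box 170 x 170 mm, 50 mm high, fixed, aluminium top plate, one black lever. Origin: centre of its underside; +x away from the operator, +y to the operator's left. Seven black ticks round the lever, 66 mm out, one every 30 deg, longer from off (6 mm, at +y) clockwise through click 3 (at +x) to click 6 (12 mm, at -y); click 4 is the fifth tick counting off
- dial_axis (a point): centre of the lever's turning axis, at the level of the top plate (51 mm above the bench). The axis is vertical
- lever_tip (a point): point on top of the lever, on its centre line, 55 mm from the axis, 34 mm above the top plate; moves with the lever. The lever is a black bar 14 mm wide with upright sides, from 10 mm behind the axis to 62 mm ahead of it, standing 10 to 34 mm above the plate over a round hub of 22 mm radius. A white line on top marks the pointing end
- speed (a joint): angle of the lever, rad: 0 at the off stop (pointing to the box's +y), growing clockwise from above; a click every 0.5236 (30 deg), click 4 at 2.094, click 6 at 3.142, stops just past both ends. Starts at off, click 1 or 2. A spring pulls the lever into the nearest click; crossing the ridge half-way takes about 2 to 4 N at 46 mm from the axis
- station: start/stop station: grey box 170 mm along its x, 90 mm along its y, 50 mm high, fixed to the bench. Origin at the centre of its underside; +x away from the operator
- start_top (a point): centre of the top face of the start button: the small plain round black button, 30 mm across, its top 66 mm above the bench, 42 mm to the near (-x) side of the station's centre. It stands 12 mm out of a flat metal collar of 44 mm diameter
- start (a joint): travel of the start button, m: 0 up, 0.006 fully down; a spring returns it; about 5 N presses it fully down; it counts as pressed beyond 0.0045
- stop_top (a point): centre of the top of the big mushroom-shaped black stop button, 46 mm across, its top 77 mm above the bench, 42 mm to the far (+x) side of the station's centre
- stop (a joint): travel of the stop button, m: 0 up, 0.006 fully down
- tape: bystander: roll of paper tape lying flat, 92 mm across, 25 mm high; origin at the centre of its underside
- tin: bystander: varnish tin 72 mm across, 90 mm high; origin at the centre of its underside
- block: bystander: cork sanding block 60 x 110 x 28 mm; origin at the centre of its underside
- mug: bystander: white mug 76 mm across, 85 mm high; origin at the centre of its underside
- brush: bystander: paint brush 190 mm long, lying down
- jar: bystander: small jar 44 mm across, 55 mm high; origin at the centre of its underside

How it is judged:
On the way, in this order (a step that is already met when the one before it is completed fails the run):
1. the lever rests in click 4 with the start button still up (value of joint speed between 1.974 and 2.214 rad and value of joint start below 0.0015 m), for 0.3 s.
2. the start button is pressed right down (value of joint speed between 1.974 and 2.214 rad and value of joint start above 0.0045 m), for 0.05 s.
At the end, for the whole second after the job is handed in: the selector lever rests in click 4 (within 0.12 rad of 2.094), the start button was pressed more than 4.5 mm after that and is up again (under 1.5 mm), the stop button is up, and every bystander is within 20 mm of where it stood (all of step 1 and velocity of joint speed between -0.05 and 0.05 rad/s and value of joint stop below 0.0015 m and distance of each of tape, tin, block, mug, brush, jar from where it was at the start of the episode below 0.02 m); the robot touches nothing.
It fails at once if the start button is pressed while the lever is not in click 4 (value of joint start above 0.003 m and (value of joint speed below 1.944 rad or value of joint speed above 2.244 rad)).
It fails at once if the stop button is pressed (more than 3 mm) (value of joint stop above 0.003 m).
It fails at once if the lever is forced or squeezed (over 20 N) (contact force between the fingers and speed above 20 N).
It fails at once if the start button is forced (over 40 N) (contact force between the fingers and start above 40 N).
It fails at once if a bystander is moved or lifted by more than 20 mm (distance of any of tape, tin, block, mug, brush, jar from where it was at the start of the episode above 0.02 m).
It also fails if it takes over 58 s, if anything falls off the work surface, if the arm or the gripper's body presses on something with over 40 N, if the wrist force passes 120 N, or if a joint passes its speed limit or range.

## Working session

There is one attempt and no reset: what is moved stays moved. The work goes in short steps, Python scripts to look and compute and a tool call to move; the robot and the scene stay as the last step left them, time stands still between calls to the robot, and variables do not carry over. Pictures are saved under pics/ and viewed, at most 10 in all, crops included, and the job is handed in when it is done.

Besides the shell and the picture viewer there is one more tool, called in YAML: its name, and indented under it one key for each argument. apply_moves: Moves the arm, as the interface text tells. Its arguments: {"type":"object","properties":{"series":{"type":"array"},"grip":{"type":"number"},"newtons":{"type":"number"}},"required":["series"]}

```bash
mkdir -p pics; cat > h.py <<'E'
import numpy as np, cv2
from workcell import manip, cams, ticket
from scipy.spatial.transform import Rotation as R
def ray(s,px,z):
    d=s["pose"][:3,:3]@np.linalg.inv(s["K"])@np.array([px[0],px[1],1.]); o=s["pose"][:3,3]
    return o+d*(z-o[2])/d[2]
def lm(s,n,z):
    r=cams.landmark_of(n,s)
    return [(np.round(ray(s,q["centre"],z),4).tolist(),np.round(q["centre"],1).tolist(),round(q["conf"],2)) for q in r[:2]]
def shot(n,f=None):
    s=cams.snapshot(n)
    s={k:(np.array(v) if k in("K","pose") else v) for k,v in s.items()}
    if f: cv2.imwrite("pics/"+f,s["frame"])
    return s
E
python3 - <<'E'
from h import *
o=manip.get_obs();print({k:np.round(v,3).tolist() for k,v in o.items()})
Z=dict(dial_axis=.051,lever_tip=.085,selector=0,station=0,start_top=.066,stop_top=.077)
for c in("top","side"):
    s=shot(c,c+"0.png");print(c,s["pose"][:3,3])
    for n,z in Z.items():print(n,lm(s,n,z))
    if c=="top":
        for n in"tape tin block mug brush jar".split():print(n,lm(s,n,0))
E
```

```text
{'t': 0.0, 'joint_pos': [1.052, 0.277, 1.506, -0.0, 1.361, -0.121], 'joint_vel': [-0.0, 0.001, 0.002, 0.001, -0.002, 0.001], 'joint_torque': [-0.0, -40.46, -23.722, 0.07, 0.035, -0.0], 'eef_pos': [0.223, 0.53, 0.404], 'ee_rot': [-0.621, -3.079, 0.003], 'force': [-0.626, 0.074, -0.682], 'torque': [-0.047, 0.01, 0.021], 'gripper_force': 0.0, 'opening': 1.001}
top [ 0.42470495 -0.00566691  1.11328501]
dial_axis [([0.4989, 0.2346, 0.051], [160.5, 221.9], 0.6)]
lever_tip [([0.503, 0.2898, 0.085], [136.7, 219.8], 0.83)]
selector [([0.5033, 0.2299, 0.0], [166.2, 221.5], 0.86)]
station [([0.5664, -0.201, 0.0], [314.6, 197.8], 0.82)]
start_top [([0.5274, -0.2001, 0.066], [318.9, 208.8], 0.41)]
stop_top [([0.6186, 0.2595, 0.077], [149.9, 177.3], 0.7), ([0.5975, -0.187, 0.077], [313.9, 183.0], 0.57)]
tape [([0.6493, 0.1479, 0.0], [195.1, 171.3], 0.8), ([0.5093, 0.2472, 0.0], [160.2, 219.5], 0.51)]
tin [([0.378, 0.2054, 0.0], [174.2, 265.6], 0.91)]
block [([0.6215, 0.2822, 0.0], [148.8, 181.2], 0.73)]
mug [([0.4326, -0.2358, 0.0], [328.3, 243.7], 0.77)]
brush [([0.6817, -0.1575, 0.0], [298.6, 159.4], 0.92)]
jar [([0.4374, -0.0013, 0.0], [246.9, 243.3], 0.57)]
side [ 0.19338734 -1.02895479  0.7690215 ]
dial_axis [([0.4926, 0.2354, 0.051], [208.8, 155.5], 0.61), ([0.4235, -0.0599, 0.051], [212.6, 213.6], 0.61)]
lever_tip [([0.5122, -0.2309, 0.085], [269.9, 235.5], 0.62)]
selector [([0.5043, 0.2356, 0.0], [213.3, 169.2], 0.73)]
station [([0.5593, -0.1964, 0.0], [282.3, 250.5], 0.6), ([0.5282, 0.3258, 0.0], [213.0, 154.7], 0.3)]
start_top [([0.5167, -0.1984, 0.066], [266.6, 233.3], 0.54), ([0.4064, -0.3169, 0.066], [237.1, 277.9], 0.29)]
stop_top [([0.6067, -0.1797, 0.077], [298.8, 217.3], 0.54)]
```

```bash
python3 - <<'E'
import cv2
a=cv2.imread("pics/top0.png");cv2.imwrite("pics/topc.png",cv2.resize(a[130:300,90:370],None,fx=2.8,fy=2.8,interpolation=cv2.INTER_CUBIC))
E
```

```text
(no output)
```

View pics/topc.png

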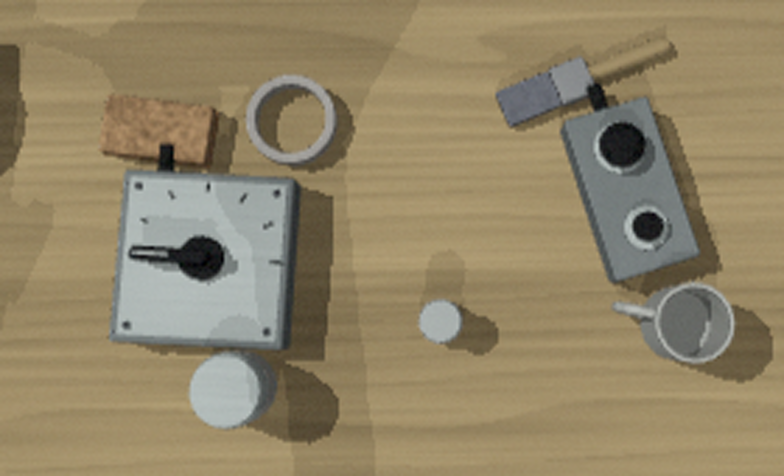

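View pics/side0.png

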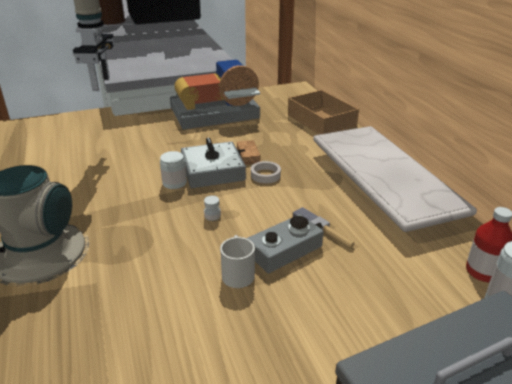

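The lever points at the off tick (crop ~130,253). The selector's screws are at crop (138,186), (277,194), (127,325) and (267,332). The start button is at crop (648,227) and the stop button at (622,145). The tin stands just on the near side of the selector and the mug is next to the station.

```bash
python3 - <<'E'
from h import *
from scipy.optimize import least_squares
s=shot("top")
f=lambda p,z:ray(s,np.array(p)/2.8+[90,130]-.3,z)[:2]
sc=np.array([f(p,.051) for p in[(138,186),(277,194),(127,325),(267,332)]])
print("screws",sc.mean(0),np.degrees(np.arctan2(*(sc[0]+sc[1]-sc[2]-sc[3])[::-1])), np.linalg.norm(sc[0]-sc[1]))
t=np.array([f(p,.051) for p in[(145,219),(171,195),(208,187),(243,197),(268,225),(277,262)]])
k=np.arange(1,7)*np.pi/6
def res(q):
    a=q[2]+np.pi/2-k
    return (np.c_[q[0]+q[3]*np.cos(a),q[1]+q[3]*np.sin(a)]-t).ravel()
r=least_squares(res,[.5,.23,0,.066]);print("ticks",r.x,np.degrees(r.x[2]),np.abs(r.fun).max())
print("lever end",f((130,253),.085))
print("start",f((648,227),.066),"stop",f((622,145),.077))
for n in("start_top","stop_top","start","stop"):
    for q in cams.trace(n,s)[:2]:print(n,q["centre"],round(q["conf"],2),q["pixels"].sum())
E
```

```text
screws [0.49831226 0.23061198] -3.3344639169334895 0.13708714393679947
ticks [ 0.49865568  0.22954478 -0.05333902  0.07077435] -3.0561004820569804 0.0014875603079416155
lever end [0.50230619 0.29132727]
start [ 0.52192359 -0.2060586 ] stop [ 0.60174684 -0.18151637]
start_top [319.5, 213.1] 0.57 102
stop_top [312.4, 181.5] 0.58 199
start [319.7, 211.0] 0.67 71
stop [310.0, 181.3] 0.75 221
stop [172.8, 267.8] 0.68 695
```

```bash
cat >> h.py <<'E'
AX=np.array([.4985,.230]); YAW=-3.2
def fing(phi,d,r=.046,z=.267):
    """TCP pose for lever angle phi (deg), trailing offset d: x,y,z and yaw of tool y (deg)"""
    a=np.radians(90+YAW-phi); u=np.array([np.cos(a),np.sin(a)]); n=np.array([-u[1],u[0]])
    return [*(AX+r*u+d*n),z,np.degrees(a)]
def Rot(ydeg):
    a=np.radians(ydeg); y=np.array([np.cos(a),np.sin(a),0]); z=np.array([0,0,-1.])
    return np.c_[np.cross(y,z),y,z]
def rows(wps,base=None):
    if base is None:
        o=manip.get_obs(); p0=np.array(o["eef_pos"]); R0=R.from_rotvec(o["ee_rot"]).as_matrix()
    else: p0=np.array(base[:3]); R0=Rot(base[3])
    for w in wps:
        dp=R0.T@(np.array(w[:3])-p0)/.15; dr=R.from_matrix(R0.T@Rot(w[3])).as_rotvec()/(np.pi/2)
        print(np.round(dp,3).tolist(),np.round(dr,3).tolist())
E
python3 - <<'E'
from h import *
w=fing(0,.027,z=.40);print(w);rows([w])
E
```

```text
[np.float64(0.47410988859677206), np.float64(0.27743545578718654), 0.4, np.float64(86.8)]
[-2.197, -0.904, 0.031] [0.0, 0.0, -0.218]
```

apply_moves:
  series:
    - {"delta_pos": [-0.35, -0.15, 0], "delta_rot": [0, 0, 0]}
    - {"delta_pos": [-0.7, -0.3, 0], "delta_rot": [0, 0, 0]}
    - {"delta_pos": [-1, -0.45, 0], "delta_rot": [0, 0, 0]}
    - {"delta_pos": [-1, -0.45, 0], "delta_rot": [0, 0, 0]}
  grip: -1
  newtons: 10

```text
t: 1.75
eef_pos: [0.3367, 0.4077, 0.4048]
ee_rot: [0.628, 3.077, -0.001]
force: [-0.6, -0.4, 0.2]
opening: 0.612
gripper_force: 0.0
```

apply_moves:
  series:
    - {"delta_pos": [-0.35, -0.15, 0], "delta_rot": [0, 0, 0]}
    - {"delta_pos": [-0.7, -0.3, 0], "delta_rot": [0, 0, 0]}
    - {"delta_pos": [-1, -0.45, 0], "delta_rot": [0, 0, 0]}
    - {"delta_pos": [-1, -0.45, 0], "delta_rot": [0, 0, -0.1]}
    - {"delta_pos": [-1, -0.45, 0], "delta_rot": [0, 0, -0.218]}
    - {"delta_pos": [-1, -0.45, 0], "delta_rot": [0, 0, -0.218]}

```text
t: 2.5
eef_pos: [0.4468, 0.2902, 0.4047]
ee_rot: [-0.089, -3.14, -0.001]
force: [0.6, 0.0, 0.3]
opening: 0.007
gripper_force: 0.0
```

```bash
python3 - <<'E'
from h import *
o=manip.get_obs();print(o["t"],o["eef_pos"],o["ee_rot"],o["opening"],o["joint_pos"],o["force"])
rows([fing(0,.027,z=.40),fing(0,.027)])
E
```

```text
2.5 [0.44679221 0.29015644 0.40466717] [-8.94988601e-02 -3.14007931e+00 -1.04876433e-03] 0.007267319398144034 [ 4.45073368e-01  2.12196021e-01  1.59305455e+00  7.22546797e-04
  1.33624941e+00 -1.06890207e+00] [0.60060567 0.03885069 0.30975363]
[-0.187, -0.074, 0.031] [0.0, -0.0, -0.001]
[-0.187, -0.075, 0.918] [0.0, -0.0, -0.001]
```

apply_moves:
  series:
    - {"delta_pos": [-0.187, -0.074, 0], "delta_rot": [0, 0, 0]}
    - {"delta_pos": [-0.187, -0.074, 0.3], "delta_rot": [0, 0, 0]}
    - {"delta_pos": [-0.187, -0.074, 0.6], "delta_rot": [0, 0, 0]}
    - {"delta_pos": [-0.187, -0.074, 0.8], "delta_rot": [0, 0, 0]}
    - {"delta_pos": [-0.187, -0.074, 0.918], "delta_rot": [0, 0, 0]}
    - {"delta_pos": [-0.187, -0.074, 0.918], "delta_rot": [0, 0, 0]}
    - {"delta_pos": [-0.187, -0.074, 0.918], "delta_rot": [0, 0, 0]}

```text
t: 3.38
eef_pos: [0.4746, 0.2774, 0.2678]
ee_rot: [0.088, 3.139, 0.001]
force: [-0.4, 0.2, 0.1]
opening: 0.003
gripper_force: 0.0
```

```bash
python3 - <<'E'
from h import *
o=manip.get_obs();print(o["t"],o["eef_pos"],o["ee_rot"],o["force"])
b=fing(0,.027)
rows([fing(0,.022),fing(0,.017)]+[fing(p,.015) for p in range(3,31,3)],b)
s=shot("top");a=s["frame"]
s2=shot("side")["frame"]
q=lambda i:cv2.resize(i,(400,400),interpolation=cv2.INTER_CUBIC)
cv2.imwrite("pics/d1.png",np.hstack([q(a[180:280,110:210]),q(s2[100:200,160:260])]))
E
```

```text
3.375 [0.4746365  0.27744881 0.26777353] [8.79570315e-02 3.13905146e+00 1.33010595e-03] [-0.35831657  0.17586583  0.06527489]
[-0.033, 0.0, 0.0] [0.0, 0.0, 0.0]
[-0.067, -0.0, 0.0] [0.0, 0.0, 0.0]
[-0.096, 0.005, 0.0] [0.0, 0.0, 0.033]
[-0.113, 0.009, 0.0] [0.0, 0.0, 0.067]
[-0.129, 0.012, 0.0] [0.0, 0.0, 0.1]
[-0.146, 0.014, 0.0] [0.0, 0.0, 0.133]
[-0.163, 0.015, 0.0] [0.0, 0.0, 0.167]
[-0.18, 0.016, 0.0] [0.0, 0.0, 0.2]
[-0.197, 0.015, 0.0] [0.0, 0.0, 0.233]
[-0.213, 0.014, 0.0] [0.0, 0.0, 0.267]
[-0.23, 0.012, 0.0] [0.0, 0.0, 0.3]
[-0.247, 0.009, 0.0] [0.0, 0.0, 0.333]
```

View pics/d1.png

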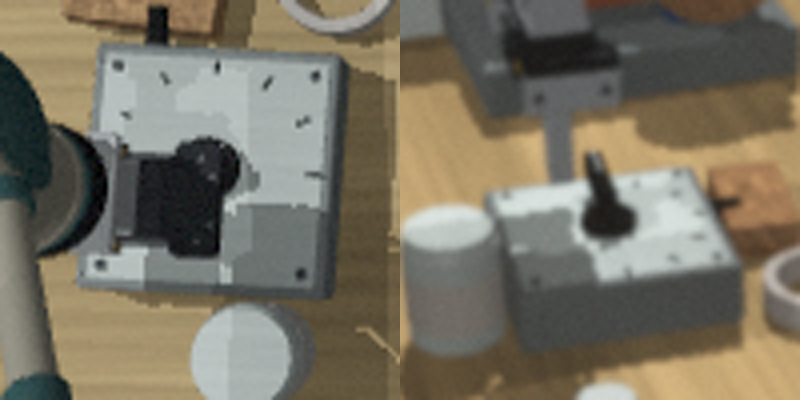

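The side view (right half) shows the closed fingers just behind and left of the lever at about (560,150), clear of it. The lever is still at off. I'm pushing to about click 1.

apply_moves:
  series:
    - {"delta_pos": [-0.033, 0, 0], "delta_rot": [0, 0, 0]}
    - {"delta_pos": [-0.067, 0, 0], "delta_rot": [0, 0, 0]}
    - {"delta_pos": [-0.096, 0.005, 0], "delta_rot": [0, 0, 0.033]}
    - {"delta_pos": [-0.113, 0.009, 0], "delta_rot": [0, 0, 0.067]}
    - {"delta_pos": [-0.129, 0.012, 0], "delta_rot": [0, 0, 0.1]}
    - {"delta_pos": [-0.146, 0.014, 0], "delta_rot": [0, 0, 0.133]}
    - {"delta_pos": [-0.163, 0.015, 0], "delta_rot": [0, 0, 0.167]}
    - {"delta_pos": [-0.18, 0.016, 0], "delta_rot": [0, 0, 0.2]}
    - {"delta_pos": [-0.197, 0.015, 0], "delta_rot": [0, 0, 0.233]}
    - {"delta_pos": [-0.213, 0.014, 0], "delta_rot": [0, 0, 0.267]}
    - {"delta_pos": [-0.23, 0.012, 0], "delta_rot": [0, 0, 0.3]}
    - {"delta_pos": [-0.247, 0.009, 0], "delta_rot": [0, 0, 0.333]}

```text
t: 4.97
eef_pos: [0.5113, 0.2763, 0.2671]
ee_rot: [-0.899, -3.008, -0.001]
force: [-3.0, 1.8, 2.1]
opening: 0.005
gripper_force: 1.5
```

```bash
python3 - <<'E'
from h import *
o=manip.get_obs();print(o["t"],o["eef_pos"],o["ee_rot"],o["force"],fing(30,.015))
rows([fing(p,.015) for p in range(33,67,3)],fing(30,.015))
s=shot("side");a=s["frame"]
cv2.imwrite("pics/d2.png",cv2.resize(a[120:190,170:260],None,fx=5,fy=5,interpolation=cv2.INTER_CUBIC))
print(lm(s,"lever_tip",.085))
E
```

```text
4.975 [0.51132314 0.2762743  0.26710583] [-8.99461700e-01 -3.00794708e+00 -5.03174929e-04] [-3.02369863  1.76004413  2.05455896] [np.float64(0.511136443578773), np.float64(0.2767046067715005), 0.267, np.float64(56.8)]
[-0.016, 0.005, 0.0] [0.0, 0.0, 0.033]
[-0.033, 0.009, 0.0] [0.0, 0.0, 0.067]
[-0.049, 0.012, 0.0] [0.0, 0.0, 0.1]
[-0.066, 0.014, 0.0] [0.0, 0.0, 0.133]
[-0.083, 0.015, 0.0] [0.0, 0.0, 0.167]
[-0.1, 0.016, 0.0] [0.0, 0.0, 0.2]
[-0.117, 0.015, 0.0] [0.0, 0.0, 0.233]
[-0.133, 0.014, 0.0] [0.0, 0.0, 0.267]
[-0.15, 0.012, 0.0] [0.0, 0.0, 0.3]
[-0.167, 0.009, 0.0] [0.0, 0.0, 0.333]
[-0.183, 0.005, 0.0] [0.0, 0.0, 0.367]
[-0.199, 0.0, 0.0] [0.0, 0.0, 0.4]
[([0.5296, 0.2557, 0.085], [218.2, 140.8], 0.73)]
```

View pics/d2.png

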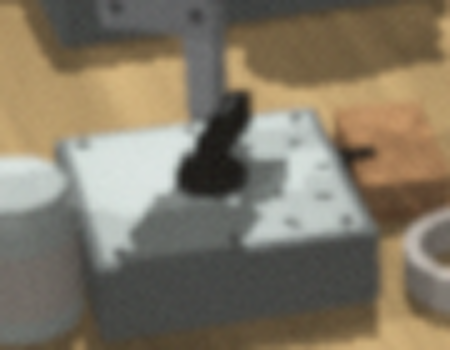

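The lever (crop 235,100) has moved to about click 1 and follows the finger with about 3.5 N on it. I'll carry on.

apply_moves:
  series:
    - {"delta_pos": [-0.016, 0.005, 0], "delta_rot": [0, 0, 0.033]}
    - {"delta_pos": [-0.033, 0.009, 0], "delta_rot": [0, 0, 0.067]}
    - {"delta_pos": [-0.049, 0.012, 0], "delta_rot": [0, 0, 0.1]}
    - {"delta_pos": [-0.066, 0.014, 0], "delta_rot": [0, 0, 0.133]}
    - {"delta_pos": [-0.083, 0.015, 0], "delta_rot": [0, 0, 0.167]}
    - {"delta_pos": [-0.1, 0.016, 0], "delta_rot": [0, 0, 0.2]}
    - {"delta_pos": [-0.117, 0.015, 0], "delta_rot": [0, 0, 0.233]}
    - {"delta_pos": [-0.133, 0.014, 0], "delta_rot": [0, 0, 0.267]}
    - {"delta_pos": [-0.15, 0.012, 0], "delta_rot": [0, 0, 0.3]}
    - {"delta_pos": [-0.167, 0.009, 0], "delta_rot": [0, 0, 0.333]}

```text
t: 6.32
eef_pos: [0.5332, 0.2639, 0.267]
ee_rot: [-1.645, -2.675, -0.002]
force: [-2.1, 2.3, 0.7]
opening: 0.01
gripper_force: 1.7
```

```bash
python3 - <<'E'
from h import *
o=manip.get_obs();print(o["t"],o["eef_pos"],o["force"],fing(60,.015))
rows([fing(p,.015) for p in range(63,97,3)],fing(60,.015))
for c in("side","top"):
    s=shot(c)
    for q in lm(s,"lever_tip",.085):
        v=np.array(q[0][:2])-AX;print(c,q,np.linalg.norm(v),90+YAW-np.degrees(np.arctan2(v[1],v[0])))
E
```

```text
6.325 [0.53317251 0.26390786 0.26704801] [-2.13238375  2.27555022  0.73399039] [np.float64(0.5327957845384563), np.float64(0.2641291541484957), 0.267, np.float64(26.799999999999997)]
[-0.016, 0.005, 0.0] [0.0, 0.0, 0.033]
[-0.033, 0.009, 0.0] [0.0, 0.0, 0.067]
[-0.049, 0.012, 0.0] [0.0, 0.0, 0.1]
[-0.066, 0.014, 0.0] [0.0, 0.0, 0.133]
[-0.083, 0.015, 0.0] [0.0, 0.0, 0.167]
[-0.1, 0.016, 0.0] [0.0, 0.0, 0.2]
[-0.117, 0.015, 0.0] [0.0, 0.0, 0.233]
[-0.133, 0.014, 0.0] [0.0, 0.0, 0.267]
[-0.15, 0.012, 0.0] [0.0, 0.0, 0.3]
[-0.167, 0.009, 0.0] [0.0, 0.0, 0.333]
[-0.183, 0.005, 0.0] [0.0, 0.0, 0.367]
[-0.199, 0.0, 0.0] [0.0, 0.0, 0.4]
side ([0.5399, 0.2366, 0.085], [223.2, 143.0], 0.82) 0.04192278616695226 77.74211187138235
side ([0.6059, -0.1969, 0.085], [301.6, 218.7], 0.66) 0.4402026465163516 162.67852320393504
top ([0.5472, 0.2602, 0.085], [148.3, 203.1], 0.75) 0.05730383931291167 54.9959884767828
```

apply_moves:
  series:
    - {"delta_pos": [-0.016, 0.005, 0], "delta_rot": [0, 0, 0.033]}
    - {"delta_pos": [-0.033, 0.009, 0], "delta_rot": [0, 0, 0.067]}
    - {"delta_pos": [-0.049, 0.012, 0], "delta_rot": [0, 0, 0.1]}
    - {"delta_pos": [-0.066, 0.014, 0], "delta_rot": [0, 0, 0.133]}
    - {"delta_pos": [-0.083, 0.015, 0], "delta_rot": [0, 0, 0.167]}
    - {"delta_pos": [-0.1, 0.016, 0], "delta_rot": [0, 0, 0.2]}
    - {"delta_pos": [-0.117, 0.015, 0], "delta_rot": [0, 0, 0.233]}
    - {"delta_pos": [-0.133, 0.014, 0], "delta_rot": [0, 0, 0.267]}
    - {"delta_pos": [-0.15, 0.012, 0], "delta_rot": [0, 0, 0.3]}
    - {"delta_pos": [-0.167, 0.009, 0], "delta_rot": [0, 0, 0.333]}
    - {"delta_pos": [-0.167, 0.009, 0], "delta_rot": [0, 0, 0.333]}

```text
t: 7.9
eef_pos: [0.5459, 0.242, 0.267]
ee_rot: [-2.279, -2.162, -0.002]
force: [-0.3, 2.4, 0.1]
opening: 0.005
gripper_force: 1.3
```

```bash
python3 - <<'E'
from h import *
o=manip.get_obs();print(o["t"],o["eef_pos"],o["force"],fing(90,.015))
rows([fing(p,.015) for p in range(92,111,2)],fing(90,.015))
for c in("side","top"):
    s=shot(c)
    for q in lm(s,"lever_tip",.085):
        v=np.array(q[0][:2])-AX;print(c,q,np.linalg.norm(v),90+YAW-np.degrees(np.arctan2(v[1],v[0])))
    a=s["frame"]
    cv2.imwrite("pics/d3"+c+".png",cv2.resize(a[120:190,170:260] if c=="side" else a[180:270,110:210],None,fx=5,fy=5,interpolation=cv2.INTER_CUBIC))
E
```

```text
7.9 [0.54592893 0.24201621 0.26699772] [-0.31579315  2.3569306   0.07464628] [np.float64(0.5452655977272686), np.float64(0.2424088222330442), 0.267, np.float64(-3.200000000000003)]
[-0.011, 0.003, 0.0] [0.0, 0.0, 0.022]
[-0.022, 0.006, 0.0] [0.0, 0.0, 0.044]
[-0.033, 0.009, 0.0] [0.0, 0.0, 0.067]
[-0.044, 0.011, 0.0] [0.0, 0.0, 0.089]
[-0.055, 0.013, 0.0] [0.0, 0.0, 0.111]
[-0.066, 0.014, 0.0] [0.0, 0.0, 0.133]
[-0.077, 0.015, 0.0] [0.0, 0.0, 0.156]
[-0.088, 0.016, 0.0] [0.0, 0.0, 0.178]
[-0.1, 0.016, 0.0] [0.0, 0.0, 0.2]
[-0.111, 0.016, 0.0] [0.0, 0.0, 0.222]
side ([0.5527, 0.2128, 0.085], [229.5, 145.8], 0.5) 0.05686369667898841 104.40648027688366
top ([0.5523, 0.2247, 0.085], [161.7, 201.0], 0.72) 0.054060429151089814 92.42622613863573
```

View pics/d3side.png

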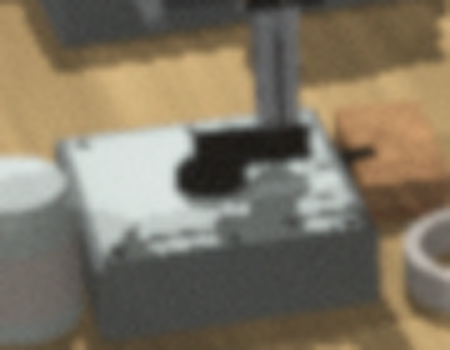

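The lever now points at about click 3 (along crop 210,175 to 305,140), held slightly past it. I'll go over the last ridge in small steps.

apply_moves:
  series:
    - {"delta_pos": [-0.011, 0.003, 0], "delta_rot": [0, 0, 0.022]}
    - {"delta_pos": [-0.022, 0.006, 0], "delta_rot": [0, 0, 0.044]}
    - {"delta_pos": [-0.033, 0.009, 0], "delta_rot": [0, 0, 0.067]}
    - {"delta_pos": [-0.044, 0.011, 0], "delta_rot": [0, 0, 0.089]}
    - {"delta_pos": [-0.055, 0.013, 0], "delta_rot": [0, 0, 0.111]}
    - {"delta_pos": [-0.055, 0.013, 0], "delta_rot": [0, 0, 0.111]}

```text
t: 8.85
eef_pos: [0.5472, 0.2327, 0.2669]
ee_rot: [2.459, 1.953, -0.002]
force: [-0.8, -0.4, -0.4]
opening: 0.004
gripper_force: 0.0
```

```bash
python3 - <<'E'
from h import *
o=manip.get_obs();print(o["t"],o["eef_pos"],o["force"],o["gripper_force"])
rows([fing(p,.015) for p in range(102,117,2)],fing(100,.015))
s=shot("top")
for q in lm(s,"lever_tip",.085):
        v=np.array(q[0][:2])-AX;print(q,np.linalg.norm(v),90+YAW-np.degrees(np.arctan2(v[1],v[0])))
E
```

```text
8.85 [0.54722052 0.23269375 0.2669384 ] [-0.82607562 -0.36408295 -0.39360052] 0.021861808445464703
[-0.011, 0.003, 0.0] [0.0, 0.0, 0.022]
[-0.022, 0.006, 0.0] [0.0, 0.0, 0.044]
[-0.033, 0.009, 0.0] [0.0, 0.0, 0.067]
[-0.044, 0.011, 0.0] [0.0, 0.0, 0.089]
[-0.055, 0.013, 0.0] [0.0, 0.0, 0.111]
[-0.066, 0.014, 0.0] [0.0, 0.0, 0.133]
[-0.077, 0.015, 0.0] [0.0, 0.0, 0.156]
[-0.088, 0.016, 0.0] [0.0, 0.0, 0.178]
([0.5457, 0.2129, 0.085], [166.1, 203.4], 0.54) 0.05020209158989292 106.71485086041879
```

The force dropped to zero, so the lever snapped over the ridge. Next I back off, lift and look.

apply_moves:
  series:
    - {"delta_pos": [0.1, 0, 0], "delta_rot": [0, 0, 0]}
    - {"delta_pos": [0.2, 0, 0], "delta_rot": [0, 0, 0]}
    - {"delta_pos": [0.2, 0, -0.3], "delta_rot": [0, 0, 0]}
    - {"delta_pos": [0.2, 0, -0.6], "delta_rot": [0, 0, 0]}
    - {"delta_pos": [-0.2, 0, -0.6], "delta_rot": [0, 0, 0]}
    - {"delta_pos": [-0.6, 0, -0.6], "delta_rot": [0, 0, 0]}
    - {"delta_pos": [-1, 0, -0.6], "delta_rot": [0, 0, 0]}
    - {"delta_pos": [-1, 0, -0.6], "delta_rot": [0, 0, 0]}

```text
t: 9.95
eef_pos: [0.5129, 0.0851, 0.3572]
ee_rot: [2.463, 1.949, -0.001]
force: [0.4, -0.0, 0.1]
opening: 0.009
gripper_force: 0.0
```

apply_moves:
  series:
    - {"delta_pos": [-0.35, 0, 0], "delta_rot": [0, 0, 0]}
    - {"delta_pos": [-0.7, 0, 0], "delta_rot": [0, 0, 0]}
    - {"delta_pos": [-1, 0, 0], "delta_rot": [0, 0, 0]}
    - {"delta_pos": [-1, 0, 0], "delta_rot": [0, 0, 0]}

```text
t: 10.45
eef_pos: [0.4801, -0.0597, 0.3571]
ee_rot: [2.462, 1.95, 0.001]
force: [0.6, -0.4, 0.0]
opening: 0.003
gripper_force: 0.0
```

```bash
python3 - <<'E'
from h import *
o=manip.get_obs();print(o["t"],o["eef_pos"],o["ee_rot"],o["joint_pos"])
s=shot("top");a=s["frame"]
for q in lm(s,"lever_tip",.085):
        v=np.array(q[0][:2])-AX;print(q,np.linalg.norm(v),90+YAW-np.degrees(np.arctan2(v[1],v[0])))
cv2.imwrite("pics/d4.png",cv2.resize(a[180:270,110:210],None,fx=5,fy=5,interpolation=cv2.INTER_CUBIC))
yaw=np.degrees(np.arctan2(*R.from_rotvec(o["ee_rot"]).as_matrix()[[1,0],1]));print(yaw)
rows([[.522,-.205,.36,yaw]])
E
```

```text
10.45 [ 0.48007226 -0.05970973  0.35713556] [2.46213225e+00 1.95040127e+00 8.79675365e-04] [-2.67744788e-01  1.72405310e-01  1.76921480e+00  1.36619703e-04
  1.19919930e+00 -3.68815869e-02]
([0.5399, 0.2001, 0.085], [170.9, 205.5], 0.51) 0.05106828761570144 122.63765295427827
-13.230328702427743
[-0.893, 0.493, -0.021] [0.0, -0.001, 0.002]
```

View pics/d4.png

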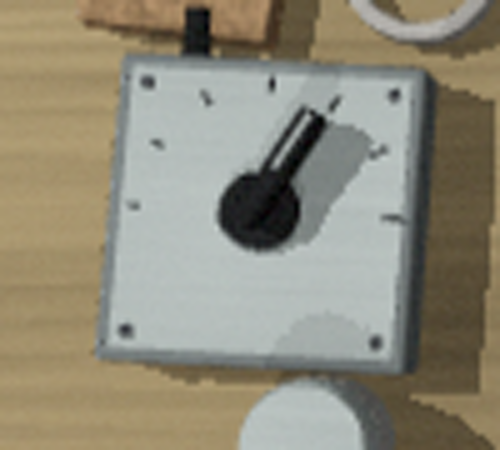

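The lever (tip at crop 318,113) points at the fifth tick, which is click 4, and rests there. Next I move above the start button.

apply_moves:
  series:
    - {"delta_pos": [-0.3, 0.16, 0], "delta_rot": [0, 0, 0]}
    - {"delta_pos": [-0.6, 0.33, 0], "delta_rot": [0, 0, 0]}
    - {"delta_pos": [-0.893, 0.493, 0], "delta_rot": [0, 0, 0]}
    - {"delta_pos": [-0.893, 0.493, 0.3], "delta_rot": [0, 0, 0]}
    - {"delta_pos": [-0.893, 0.493, 0.45], "delta_rot": [0, 0, 0]}
    - {"delta_pos": [-0.893, 0.493, 0.5], "delta_rot": [0, 0, 0]}
    - {"delta_pos": [-0.893, 0.493, 0.5], "delta_rot": [0, 0, 0]}

```text
t: 11.42
eef_pos: [0.522, -0.2048, 0.2819]
ee_rot: [-2.458, -1.956, -0.001]
force: [0.3, 0.6, -0.0]
opening: 0.008
gripper_force: 0.0
```

```bash
python3 - <<'E'
from h import *
o=manip.get_obs();print(o["t"],o["eef_pos"],o["force"])
rows([[.522,-.205,z,-13.23] for z in(.28,.268,.259)])
im=[]
for c in("side","top"):
    s=shot(c);P=np.linalg.inv(s["pose"]);a=s["frame"]
    for p in([.522,-.205,.066],):
        v=s["K"]@(P[:3,:3]@p+P[:3,3]);v=v[:2]/v[2];print(c,v)
    x,y=map(int,v);im.append(cv2.resize(a[y-40:y+40,x-40:x+40],(400,400),interpolation=cv2.INTER_CUBIC))
cv2.imwrite("pics/d5.png",np.hstack(im))
E
```

```text
11.425 [ 0.5220079  -0.20479992  0.28193092] [ 0.29486501  0.56583857 -0.00230299]
[-0.001, 0.0, 0.013] [-0.0, -0.0, 0.003]
[-0.001, 0.0, 0.093] [-0.0, -0.0, 0.003]
[-0.001, 0.0, 0.153] [-0.0, -0.0, 0.003]
side [269.71668144 234.47698644]
top [320.74310369 210.74901965]
```

View pics/d5.png

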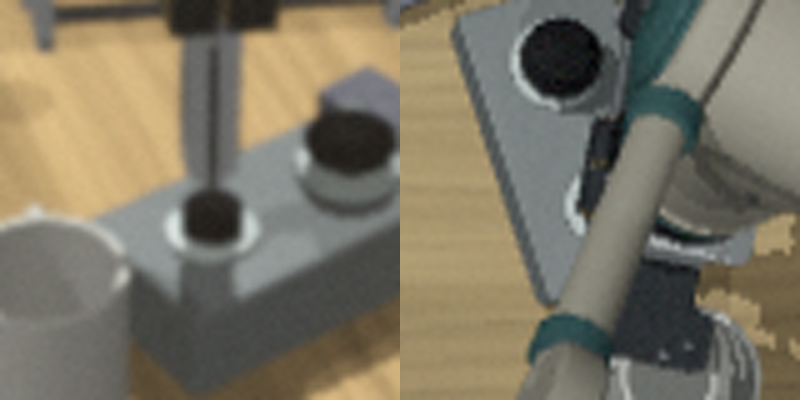

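The side view shows the fingertips right above the start button (crop 212,200), well away from the stop button (350,145). Pressing now.

apply_moves:
  series:
    - {"delta_pos": [0, 0, 0.06], "delta_rot": [0, 0, 0]}
    - {"delta_pos": [0, 0, 0.09], "delta_rot": [0, 0, 0]}
    - {"delta_pos": [0, 0, 0.11], "delta_rot": [0, 0, 0]}
    - {"delta_pos": [0, 0, 0.125], "delta_rot": [0, 0, 0]}
    - {"delta_pos": [0, 0, 0.14], "delta_rot": [0, 0, 0]}
    - {"delta_pos": [0, 0, 0.148], "delta_rot": [0, 0, 0]}
    - {"delta_pos": [0, 0, 0.148], "delta_rot": [0, 0, 0]}

```text
t: 12.4
eef_pos: [0.521, -0.206, 0.2599]
ee_rot: [-2.46, -1.954, 0.0]
force: [-2.2, 1.3, 4.6]
opening: 0.003
gripper_force: 2.3
```

apply_moves:
  series:
    - {"delta_pos": [0, 0, 0.004], "delta_rot": [0, 0, 0]}
    - {"delta_pos": [0, 0, 0.008], "delta_rot": [0, 0, 0]}
    - {"delta_pos": [0, 0, 0.008], "delta_rot": [0, 0, 0]}

```text
t: 12.78
eef_pos: [0.521, -0.2059, 0.2594]
ee_rot: [2.46, 1.954, -0.0]
force: [-2.8, 1.7, 8.5]
opening: 0.006
gripper_force: 4.6
```

apply_moves:
  series:
    - {"delta_pos": [0, 0, 0.006], "delta_rot": [0, 0, 0]}
    - {"delta_pos": [0, 0, 0.006], "delta_rot": [0, 0, 0]}

```text
t: 13.02
eef_pos: [0.5209, -0.2059, 0.2593]
ee_rot: [2.459, 1.954, 0.0]
force: [-3.5, 1.9, 15.0]
opening: 0.005
gripper_force: 7.0
```

The force climbs with no further travel, so the button is right down. I'll lift off.

apply_moves:
  series:
    - {"delta_pos": [0, 0, -0.05], "delta_rot": [0, 0, 0]}
    - {"delta_pos": [0, 0, -0.2], "delta_rot": [0, 0, 0]}
    - {"delta_pos": [0, 0, -0.5], "delta_rot": [0, 0, 0]}
    - {"delta_pos": [0, 0, -0.8], "delta_rot": [0, 0, 0]}
    - {"delta_pos": [0, 0, -0.8], "delta_rot": [0, 0, 0]}
    - {"delta_pos": [0, 0, -0.8], "delta_rot": [0, 0, 0]}

```text
t: 13.78
eef_pos: [0.521, -0.2059, 0.3767]
ee_rot: [-2.459, -1.954, 0.0]
force: [0.0, 0.1, -0.4]
opening: 0.005
gripper_force: 0.0
```

```bash
python3 - <<'E'
from h import *
im=[]
s=shot("side","e.png");t=shot("top")
q=lambda i:cv2.resize(i,(400,400),interpolation=cv2.INTER_CUBIC)
cv2.imwrite("pics/e1.png",np.hstack([q(s["frame"][130:290,160:320]),q(t["frame"][180:280,110:210])]))
E
```

```text
(no output)
```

View pics/e1.png

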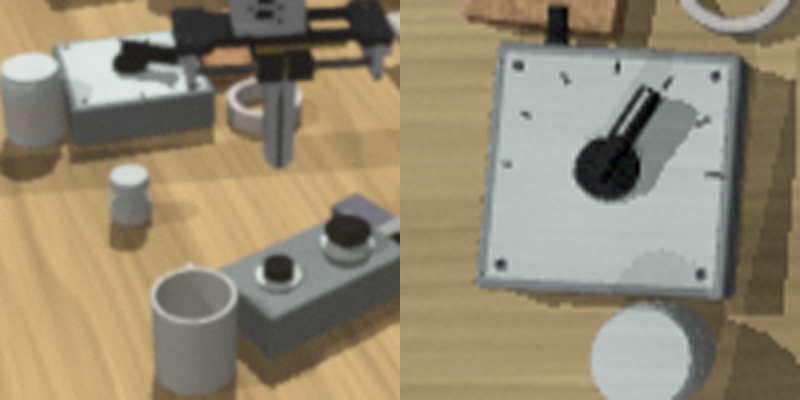

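The lever is still at click 4 (tip at 652,92). The start button (278,268) is back up, and the visible bystanders are where they stood. I'm handing in.

```bash
python3 -c "
from h import *
print(ticket.sign_off())"
```

```text
the job is handed in; nothing more can be done
None
```

The lever rests in click 4, the start button was then pressed right down and came back up, the stop button was not touched, and the job is handed in; the hand-in returned no verdict.

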